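# Wind the carton feeder and reset its stop by one hole

## Robot

A 6-joint arm with a two-finger parallel gripper is mounted at the origin on a cart in front of the work surface, level with it; the furniture and walls round the work are solid. World frame = base frame: x ahead of the robot, y to its left, z up, the work surface at z = 0. Lengths are in m, angles in rad, forces in N, time in s.
With the tool pointing down it reaches from about 0.275 to 1 m from the base axis. Payload 8.4 kg.
Tool frame: the origin (TCP) lies on the centre line of the jaws, within the pads' length; the fingertips stand 17 mm ahead of it and the grasp point (between the pads) lies 2 mm behind it (bot.tcp_to_tips is the z of the fingertips in the tool frame, in m); z points along the fingers, y is the line along which they close (so a half turn about z gives the same grasp; the last joint's range is limited). The gripper opens to 85 mm and grips with 20 to 120 N. Pads are 22 mm wide; open, the fingers measure 114 mm over their backs; the gripper's body (76 mm by 85 mm) begins 54 mm behind the grasp point. The pads swing forward as they close: fully open they stand 13 mm farther back than shut.
Start: joints at [-1.106, 0.353, 1.633, -0, 1.155, -0.002], TCP at [0.281, -0.558, 0.248] pointing down, gripper open.
Joint ranges: [-2.63, 2.63], [-0.92, 2.1], [0.06, 2.66], [-1.3, 4.44], [0, 2.69], [-3.02, 3.02]. Speed limits (rad/s): [2.22, 2.22, 2.79, 3.14, 3.14, 3.14].

## Interface

Orientations are given as a unit quaternion [x, y, z, w].
In Python, from workcell import bot, cams, get_obs gives the robot as it stands (bot), with the cameras (cams) and the readings as plain functions. Calls block until the motion is done:
- bot.reach(position, orientation): joint-space move of the TCP to a pose.
- bot.servo_line(position, ori=None, velocity=0.15): straight line of the TCP; ori=None keeps the orientation; velocity is the mean speed in m/s.
- bot.goto_joints(angles): joint-space move.
- bot.move_gripper(opening, strength=None): finger opening in m; strength is the grip in N (None keeps the last); returns when the fingers have stopped.
- bot.dwell(seconds).
- bot.solve_ik(position, orientation): joint angles nearest the present ones, or None.
- get_obs(): the state.
- cams.read_camera(name): name is "side" or "top" or "wrist"; returns a dict with "frame" (420x560x3 uint8, red, green, blue), "intrinsics" (3x3 intrinsics, pixels), "view" (4x4, takes a point from world to camera coordinates). Camera axes: x right, y down, z forward; pixel columns grow to the right and rows downward; lengths in m; the calibration is good to about 2 mm. A picture is of the moment at which its call begins. There is no depth.
A pose or a line that the arm cannot do raises bot.IKError and nothing moves.
- bot.hand_in(): hands the job in; it is judged then, once.
The state is a dict: "time_s": time; "joint_pos": joint angles; "joint_vel": joint speeds; "joint_efforts": joint torques, N m; "position": TCP position; "orientation": TCP orientation; "wrist_force": force on the tool from outside, world axes, zero at the start; "ft_torque": the same for the moment, N m; "gripper_width": finger opening in m; "grip_force": force on a finger pad.
Only numpy, scipy, OpenCV 4.12 (cv2) and the standard library are available. Lean on these libraries where they do the work, as an engineer would, in place of code of your own. Each camera call takes 0.05 s, during which the arm holds its last target. There are 200 camera calls.

## Task

Set the blue carton feeder for the next larger carton: first wind its drive spring with the red wing key on the round drum, clockwise in part turns, until the key reaches its stop (its yellow end at the green tick). Then pull up the black knob of the lock plunger, slide the yellow stop section away from the drum to the next hole and no farther, and let the pin drop fully home there. Finish still gripping that knob with the pin fully home, do not let go; leave the carton in the feeder and the things around it where they are.

Things in the scene. Friction and masses are not known exactly. Their poses are not given: they have to be found in the camera images.
- feeder: carton feeder, fixed: blue base plate 180 (x) x 320 (y) x 12 mm, grey round drum (84 across, top at z 60) at x 20, y 130, steel rail along y at x 35, top at z 60, with holes 12 mm long, 45 mm apart. Origin on the worktop; base reaches x -105 to 75, y -140 to 180; z up. All parts turn with its yaw. An aluminium plate (top at z 54) stands at y 78 beside the drum
- wind_key (a joint): turn of the red wing key on the drum, rad: grows clockwise seen from above, from 0 to its stop at 2.7 = fully wound. At 0 its wing lies along the feeder's x axis with the yellow end towards +x. It stays where it is left (ratchet); turning it takes about 0.2 N m
- wind_key_grip (a point): point on the key's vertical axis at the height to grip, 92 mm above the worktop; the wing is 44 long, 10 thick, 34 mm tall (z 72 to 106) and is pinched across its thickness. This frame turns with the key: x along the wing (yellow end at +x), y across it
- section (a joint): travel of the yellow stop section along the rail, m: 0 in its present hole, 0.045 at the next hole, 0.090 at the last; grows away from the drum (feeder's -y). Slides with about 2 N when the pin is out; the pin has 1.5 mm play in its hole
- plunger (a joint): lift of the spring lock plunger, m: 0 pin fully home in a hole, above 0.010 clear of the rail, 0.016 fully pulled. The spring pulls it down with 5 to 7 N; let down between holes, the pin rides on the rail at 0.010
- plunger_grip (a point): point to grip on the plunger's black knob, on its axis, 112 mm above the worktop with the pin home; knob 24 mm across, z 96 to 122; below it are a 10 mm steel stem and the section's boss (top at z = 80). Axes as the feeder's; rises with the plunger and moves with the section
- next_hole (a point): centre of the next hole's mouth, top of the rail, 60 mm above the worktop; the plunger's axis must end over it. Axes as the feeder's
- lane_carton: small brown carton 48 x 75 x 32 mm lying on the feeder's base between the two aluminium plates; origin at the centre of its underside; leave it
- parcel_s3: brown carton 63 x 101 x 50 mm on the worktop, to the right of the feeder; origin at the centre of its underside; leave it
- tape_measure: yellow tape measure 33 x 68 x 61 mm on the worktop, to the right; origin at its underside; leave it
- stapler: red and black stapler 36 x 145 x 42 mm, at the left; origin at its underside; leave it

How it is judged:
By the outcome, as a careful person would: the job done as asked, in the order asked, and still so for the second after the job is handed in, while the arm keeps its last pose, push and grip.
It also fails if it takes over 54 s, if anything falls off the work surface, if the arm or the gripper's body presses on something with over 40 N, if the wrist force passes 120 N, or if a joint passes its speed limit or range.

## Working session

There is one attempt and no reset: what is moved stays moved. The work goes in short steps, each a Python script; the robot and the scene stay as the last script left them, time stands still between calls to the robot, and variables do not carry over. Pictures are saved under pics/ and viewed, at most 10 in all, crops included, and the job is handed in when it is done.

```bash
mkdir -p pics; ls; python3 - <<'E'
from workcell import bot, cams, get_obs
import cv2,numpy as np
ims=[]
for n in("top","side"):
    c=cams.read_camera(n); np.savez(f"{n}.npz",**c); cv2.imwrite(f"pics/{n}0.png",c["frame"][:,:,::-1]); print(n,c["intrinsics"],c["view"])
print(get_obs())
E
```

```text
pics
workcell.py
top [[502.36732305   0.         273.84249773]
 [  0.         502.36732305 206.86827115]
 [  0.           0.           1.        ]] [[ 2.88293229e-02 -9.99584230e-01  4.86398658e-04  1.34005834e-01]
 [-9.92314103e-01 -2.86782178e-02 -1.20375582e-01  5.07509644e-01]
 [ 1.20339483e-01  2.98768628e-03 -9.92728303e-01  1.30115061e+00]
 [ 0.00000000e+00  0.00000000e+00  0.00000000e+00  1.00000000e+00]]
side [[544.4112211    0.         282.34013444]
 [  0.         544.4112211  206.51782347]
 [  0.           0.           1.        ]] [[-0.87150851 -0.49020558 -0.01309258  0.4958197 ]
 [-0.28403477  0.52637349 -0.80140826  0.15494548]
 [ 0.39974639 -0.69471536 -0.59797441  1.77334822]
 [ 0.          0.          0.          1.        ]]
{'time_s': 0.1, 'joint_pos': array([-1.10638932e+00,  3.53596789e-01,  1.63406727e+00,  3.23253978e-05,
        1.15519032e+00, -2.40551933e-03]), 'joint_vel': array([ 0.00090777, -0.00095459, -0.00086508, -0.00018194,  0.00147391,
        0.00079471]), 'joint_efforts': array([ 1.31086745e-04, -6.06355762e+01, -3.42821360e+01,  3.61680247e-05,
        3.93782029e-03,  3.55304769e-05]), 'position': array([ 0.281099  , -0.55776176,  0.24762235]), 'orientation': array([ 9.72885514e-01,  2.31286355e-01, -1.30047181e-04, -6.17490297e-04]), 'wrist_force': array([ 0.54956485, -0.17712082, -0.53101138]), 'ft_torque': array([-0.02733212, -0.0213175 ,  0.0167875 ]), 'grip_force': 0.0, 'gripper_width': 0.08552993542476703}
```

View pics/top0.png

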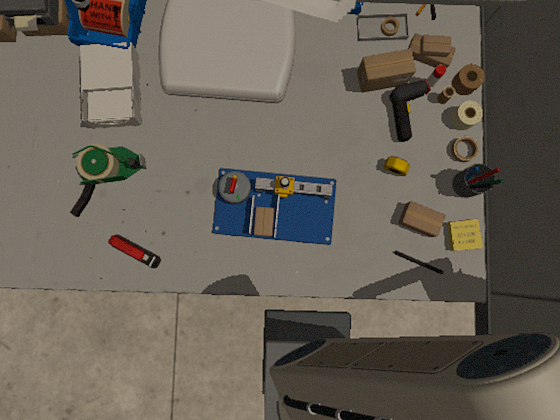

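View pics/side0.png

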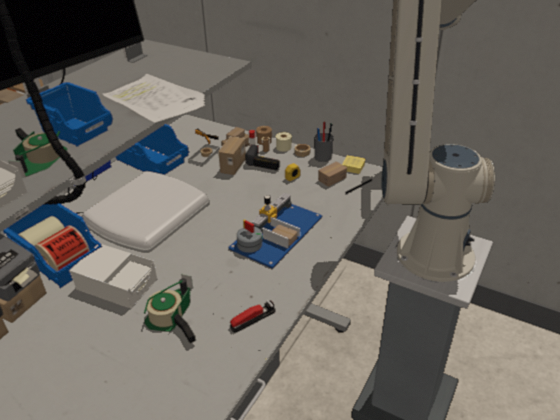

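The top view shows the feeder with the drum at about (234,186), the knob near (285,183) and the base corners near (219,169), (336,178), (332,245) and (212,233). The side view shows the key at about (249,228) and the knob at (267,202). I'll enlarge both.

```bash
python3 - <<'E'
import cv2,numpy as np
t=np.load("top.npz")["frame"];s=np.load("side.npz")["frame"]
a=cv2.resize(t[160:250,205:345],None,fx=5.6,fy=5.6,interpolation=cv2.INTER_CUBIC)
b=cv2.resize(s[185:265,220:330],None,fx=7,fy=7,interpolation=cv2.INTER_CUBIC)
cv2.imwrite("pics/ta.png",a[:,:,::-1]);cv2.imwrite("pics/sb.png",b[:,:,::-1])
E
```

```text
(no output)
```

View pics/ta.png

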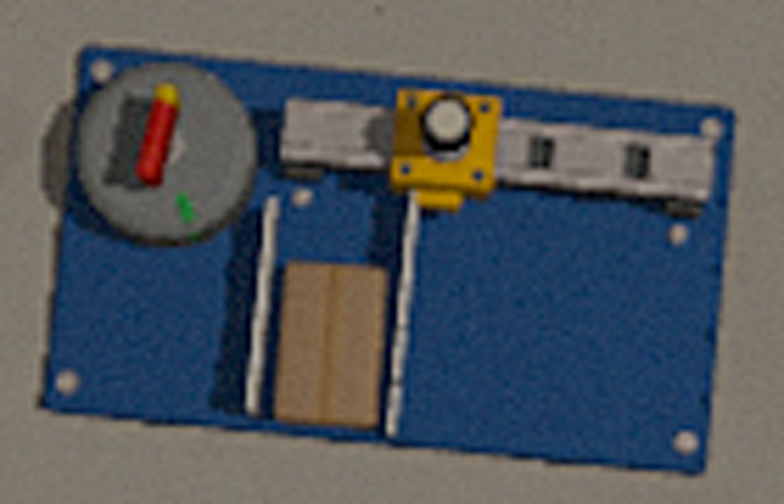

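View pics/sb.png

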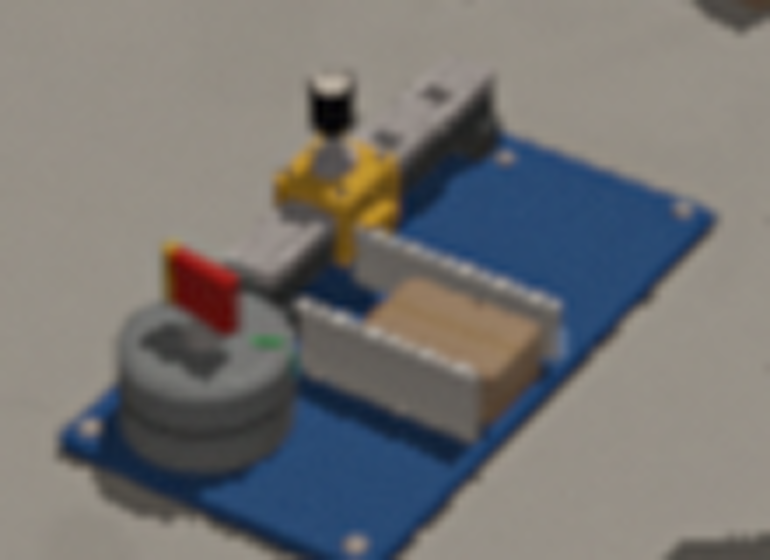

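The crops give clear base corners, holes, knob top and key ends in both views. Next I fit the feeder pose, leaving the knob and key heights free.

```bash
cat > fit.py <<'E'
import numpy as np
from scipy.optimize import least_squares
C={n:np.load(n+".npz") for n in("top","side")}
def proj(n,p):
    q=C[n]["view"]@np.r_[p,1]; r=C[n]["intrinsics"]@q[:3]; return r[:2]/r[2]
full={"top":lambda c:np.array([205,160])+(np.array(c)+.5)/5.6-.5,"side":lambda c:np.array([220,185])+(np.array(c)+.5)/7-.5}
def W(v,p): c,s=np.cos(v[2]),np.sin(v[2]); return np.array([v[0]+c*p[0]-s*p[1],v[1]+s*p[0]+c*p[1],p[2]])
base=[("top",(.075,.18),(85,48)),("top",(.075,-.14),(735,106)),("top",(-.105,-.14),(703,470)),("top",(-.105,.18),(44,403)),
("side",(.075,.18),(64,436)),("side",(-.105,-.14),(715,213))]
holes=[("top",0,(541,153)),("top",1,(637,161)),("side",0,(388,136)),("side",1,(437,92))]
def tri(a,b):
    f=lambda p:np.r_[proj("top",p)-full["top"](a),proj("side",p)-full["side"](b)]
    r=least_squares(f,[.45,0,.1]); return r.x,np.abs(r.fun).max()
def res(v):
    o=[proj(n,W(v,(*p,.012)))-full[n](c) for n,p,c in base]
    o+=[proj(n,W(v,(.035,v[3]-.045*k,.06)))-full[n](c) for n,k,c in holes]
    return np.concatenate(o)
r=least_squares(res,[.4,0.1,0,0]);v=r.x
print("pose,yhole",v,"res",np.round(r.fun,1))
inv=lambda p:np.r_[np.array([[np.cos(v[2]),np.sin(v[2])],[-np.sin(v[2]),np.cos(v[2])]])@(p[:2]-v[:2]),p[2]]
for nm,a,b in[("knobtop",(446,122),(332,84)),("keyY",(167,90),(172,247)),("keyR",(150,180),(238,283)),("hole1",(541,153),(388,136)),("hole2",(637,161),(437,92))]:
    p,e=tri(a,b);print(nm,p.round(4),"feeder",inv(p).round(4),round(e,2))
print("drum",W(v,(.02,.13,.092)),"knob-exp",W(v,(.035,v[3]+.045,.112)))
E
python3 fit.py
```

```text
pose,yhole [ 0.52281428  0.12635016 -0.06649547 -0.04544191] res [-0.9 -0.9  0.5 -0.2  0.8  1.1 -0.9  1.7 -1.7 -0.9  0.8 -1.2  0.  -0.2
  0.1  0.  -0.4 -0.1 -0.3 -0.2]
knobtop [0.5571 0.1242 0.1195] feeder [0.0343 0.0002 0.1195] 0.11
keyY [0.5706 0.2499 0.1015] feeder [0.0395 0.1265 0.1015] 0.42
keyR [0.53   0.2563 0.1   ] feeder [-0.0015  0.1302  0.1   ] 0.21
hole1 [0.554  0.0786 0.0597] feeder [ 0.0343 -0.0455  0.0597] 0.18
hole2 [0.5515 0.0338 0.0593] feeder [ 0.0347 -0.0904  0.0593] 0.26
drum [0.55140812 0.25473392 0.092     ] knob-exp [0.55770757 0.1235836  0.112     ]
```

```bash
cat > h.py <<'E'
from workcell import bot, cams, get_obs
import numpy as np, cv2
def Q(phi): return [np.cos(phi/2),np.sin(phi/2),0,0]   # tool x at world angle phi, pointing down
def st():
    o=get_obs(); print("t",round(o["time_s"],2),"p",o["position"].round(4),"F",o["wrist_force"].round(1),"T",o["ft_torque"].round(2),"w",round(o["gripper_width"],4),"g",round(float(o["grip_force"]),1),"j6",o["joint_pos"][5].round(2)); return o
def snap(f):
    c=cams.read_camera("wrist"); np.savez(f+".npz",**c); cv2.imwrite(f"pics/{f}.png",c["frame"][:,:,::-1])
E
python3 - <<'E'
from h import *
for phi in(3.05,2,1,.3,-.07): 
    j=bot.solve_ik([.5505,.2535,.094],Q(phi)); print(phi,None if j is None else j.round(2))
bot.reach([.5505,.235,.24],Q(3.03)); st(); snap("w1")
E
```

```text
3.05 [ 0.43  0.5   1.79 -0.    0.85 -1.05]
2 [ 0.43  0.5   1.79 -0.    0.85 -0.  ]
1 [ 0.43  0.5   1.79 -0.    0.85  1.  ]
0.3 [ 0.43  0.5   1.79 -0.    0.85  1.7 ]
-0.07 [ 0.43  0.5   1.79 -0.    0.85  2.07]
t 3.04 p [0.5508 0.2343 0.24  ] F [-0.  0. -1.] T [-0.    0.01 -0.01] w 0.0853 g 0.0 j6 -1.06
```

View pics/w1.png

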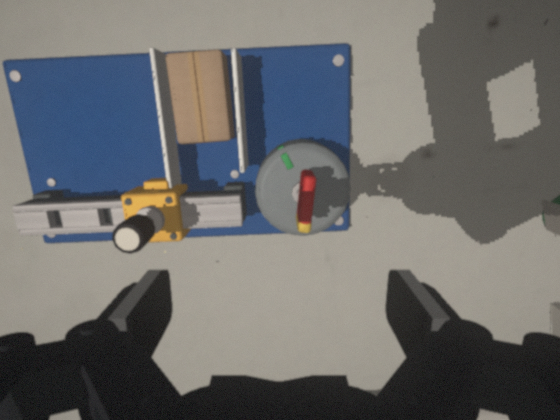

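The wrist view has the feeder corners at (348,45), (350,231), (8,62) and (47,242), the key at (308,172)–(304,231) and the knob top at (127,239). I'll enlarge the key and knob.

```bash
python3 - <<'E'
import cv2,numpy as np
t=np.load("w1.npz")["frame"]
a=cv2.resize(t[135:255,250:355],None,fx=4.5,fy=4.5,interpolation=cv2.INTER_CUBIC)
b=cv2.resize(t[175:255,100:170],None,fx=4.5,fy=4.5,interpolation=cv2.INTER_CUBIC)
o=np.zeros((540,800,3),np.uint8);o[:540,:a.shape[1]]=a;o[:b.shape[0],480:480+b.shape[1]]=b
cv2.imwrite("pics/w1c.png",o[:,:,::-1])
E
```

```text
(no output)
```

View pics/w1c.png

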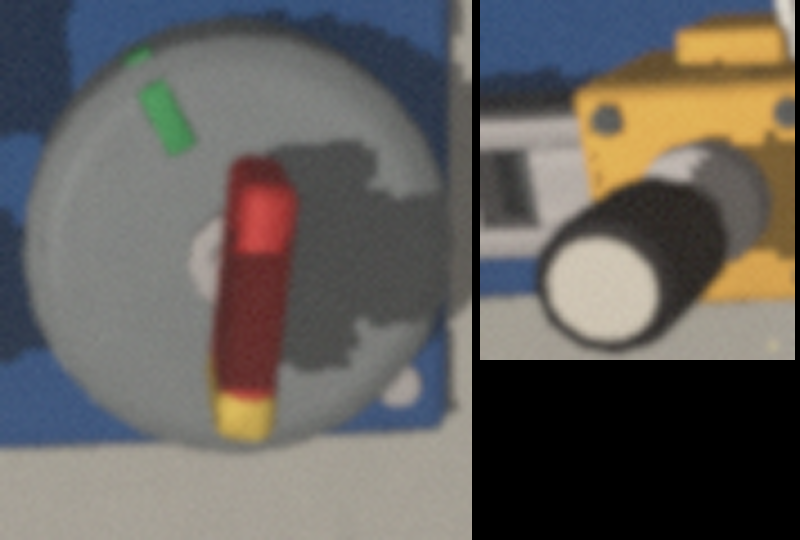

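```bash
cat > fit2.py <<'E'
from fit import *
C["wrist"]=np.load("w1.npz")
wk=lambda c:np.array([250,135])+(np.array(c)+.5)/4.5-.5
wn=lambda c:np.array([100,175])+(np.array(c)+.5)/4.5-.5
obs=lambda n,c,f=wk: f(c) if n=="wrist" else full[n](c)
def tri3(a,b,c,f):
    g=lambda p:np.r_[proj("top",p)-full["top"](a),proj("side",p)-full["side"](b),proj("wrist",p)-f(c)]
    r=least_squares(g,[.45,0,.1]); return r.x,r.fun.round(1)
print("--3 views")
P={}
for nm,a,b,c,f in[("knobtop",(446,122),(332,84),(122,290),wn),("keyY",(167,90),(172,247),(245,440),wk),("keyR",(150,180),(238,283),(267,187),wk)]:
    P[nm],e=tri3(a,b,c,f);print(nm,P[nm].round(4),e)
m=(P["keyY"]+P["keyR"])/2;d=P["keyY"]-P["keyR"];print("key c",m,"ang",np.arctan2(d[1],d[0]),"len",np.linalg.norm(d))
# wrist-only at known top heights
V=np.linalg.inv(C["wrist"]["view"]);K=np.linalg.inv(C["wrist"]["intrinsics"])
def ray(px,z):
    d=V[:3,:3]@K@np.r_[px,1];o=V[:3,3];return o+d*(z-o[2])/d[2]
y,rr=ray(wk((245,440)),.106),ray(wk((267,187)),.106)
print("wrist key",y,rr,(y+rr)/2,np.arctan2(*(y-rr)[1::-1]),"knob",ray(wn((122,290)),.122),"cam",V[:3,3])
cs=[ray(np.array(p),.012) for p in[(348,45),(350,231),(8,62),(47,242)]]
fp=np.array([[-.105,.18],[.075,.18],[-.105,-.14],[.075,-.14]])
r=least_squares(lambda v:np.concatenate([W(v,(*q,0))[:2]-c[:2] for q,c in zip(fp,cs)]),[.52,.12,0]);print("wrist pose",r.x,r.fun.round(4))
print("drum",W(r.x,(.02,.13,0)),"knob",W(r.x,(.035,0,0)),"green tick",ray(wk((167,117)),.06))
E
python3 fit2.py | sed -n '/3 views/,$p'
```

```text
--3 views
knobtop [0.5586 0.1238 0.1207] [ 0.2 -0.6 -0.4 -0.5  0.  -0.3]
keyY [0.5734 0.2514 0.1043] [-0.5 -1.  -1.4 -0.7 -0.3 -0.6]
keyR [0.5313 0.2591 0.102 ] [-1.1 -0.5 -1.  -0.2 -0.5 -0.3]
key c [0.55230345 0.25525375 0.10313986] ang -0.17960339148135163 len 0.04284489717273417
wrist key [0.57328641 0.25156341 0.106     ] [0.53078375 0.25913038 0.106     ] [0.55203508 0.25534689 0.106     ] -0.17618934301928227 knob [0.55842711 0.12442656 0.122     ] cam [0.48290275 0.24238498 0.3656024 ]
wrist pose [ 0.52409721  0.12982295 -0.06969223] [-0.0014  0.0058  0.0016  0.002  -0.003  -0.0049  0.0028 -0.003 ]
drum [0.55310132 0.25811466 0.        ] knob [0.55901225 0.1273857  0.        ] green tick [0.52392246 0.24463759 0.06      ]
```

```bash
cat >> h.py <<'E'
KX,KY=.5522,.2550
def turn(phi):
    o=get_obs(); j=np.array(o["joint_pos"]); x=bot.solve_ik([KX,KY,.091],Q(phi)); bot.goto_joints(x); return st()
E
python3 - <<'E'
from h import *
bot.reach([KX,KY,.17],Q(2.965)); bot.move_gripper(.05)
bot.servo_line([KX,KY,.091]); st()
bot.move_gripper(0,60); st()
turn(2.1)
E
```

```text
t 4.6 p [0.5526 0.2552 0.0914] F [0.2 0.1 0.6] T [-0.03 -0.01 -0.02] w 0.0495 g 0.0 j6 -0.96
t 5.04 p [0.5527 0.2552 0.092 ] F [-1.1 -1.2  6.3] T [-0.18  0.16  0.12] w 0.0089 g 59.8 j6 -0.96
t 5.88 p [0.5523 0.2545 0.092 ] F [-2.4 -4.2  9.5] T [-0.72  0.38 -0.02] w 0.009 g 60.4 j6 -0.1
```

```bash
python3 - <<'E'
from h import *
def regrip():
    bot.move_gripper(.035); bot.move_gripper(0,60)
regrip(); st(); turn(1.22); regrip(); turn(.46)
for p in(.40,.36,.33): turn(p)
bot.move_gripper(.05); bot.servo_line([KX,KY,.17]); bot.reach([.555,.20,.26],Q(-.067)); bot.dwell(.2); st(); snap("w2")
t=np.load("w2.npz")["frame"]; cv2.imwrite("pics/w2b.png",cv2.resize(t,None,fx=1.4,fy=1.4,interpolation=cv2.INTER_CUBIC)[:,:,::-1])
E
```

```text
t 6.59 p [0.552 0.255 0.091] F [-1.4 -0.4  2.1] T [-0.15  0.26  0.05] w 0.009 g 59.0 j6 -0.1
t 7.44 p [0.5517 0.2549 0.091 ] F [-5.1 -1.6  5.7] T [-0.17  0.72 -0.05] w 0.0091 g 59.6 j6 0.78
t 8.91 p [0.5517 0.2552 0.0911] F [-4.9  2.5  5. ] T [ 0.29  0.82 -0.03] w 0.0089 g 59.2 j6 1.54
t 9.16 p [0.5518 0.2552 0.0911] F [-5.   1.7  5.5] T [ 0.29  0.79 -0.04] w 0.0095 g 59.3 j6 1.6
t 9.41 p [0.5518 0.2551 0.0911] F [-4.6  2.2  6.3] T [0.33 0.86 0.49] w 0.0093 g 59.5 j6 1.64
t 9.66 p [0.5517 0.2552 0.0911] F [-4.8  2.6  5.6] T [0.32 0.93 1.24] w 0.009 g 69.6 j6 1.67
t 11.5 p [0.5541 0.2002 0.2581] F [ 0.3 -0.   0.8] T [-0.   -0.06  0.03] w 0.0499 g 0.0 j6 1.98
```

View pics/w2b.png

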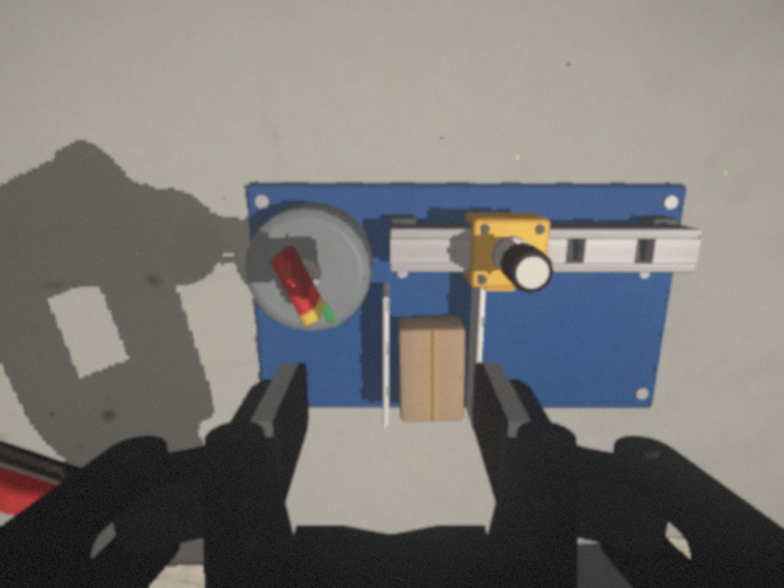

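The yellow end sits at the green tick (around (312,318)–(328,313)), and the torque rise at the end confirms the stop. The knob top is at (530,272), and the next hole at (576,250). I'll check the knob position from this view, then grip it.

```bash
python3 - <<'E'
from h import *
c=np.load("w2.npz");V=np.linalg.inv(c["view"]);K=np.linalg.inv(c["intrinsics"])
def ray(px,z):
    d=V[:3,:3]@K@np.r_[(np.array(px)+.5)/1.4-.5,1];o=V[:3,3];return o+d*(z-o[2])/d[2]
k=ray((531,272),.122);h=ray((576,250),.06);h2=ray((646,250),.06);print(k,h,h2,np.arctan2(*(h2-h)[1::-1])+np.pi/2)
p=np.r_[(.5585+k[0])/2,(.1240+k[1])/2]
if np.linalg.norm(p-[.5585,.124])>.003: raise SystemExit("check")
bot.reach([*p,.19],Q(-.067)); bot.servo_line([*p,.110]); st()
bot.move_gripper(0,60); st()
E
```

```text
[0.55809882 0.12523802 0.122     ] [0.55545863 0.07945179 0.06      ] [0.55245633 0.03415561 0.06      ] -0.06618453967293458
t 12.72 p [0.5591 0.1253 0.1109] F [0.6 0.2 0.1] T [ 0.02 -0.02 -0.02] w 0.0497 g 0.0 j6 1.85
t 13.08 p [0.5591 0.1249 0.1114] F [-0.9  0.6  5.5] T [0.07 0.22 0.01] w 0.0223 g 58.4 j6 1.85
```

```bash
python3 - <<'E'
from h import *
p=get_obs()["position"].copy()
for dz in(.004,.009,.0125,.0145):
    bot.servo_line([p[0],p[1],.110+dz],velocity=.04); st()
E
```

```text
t 13.33 p [0.5591 0.1249 0.1142] F [ 0.5  1.6 -4.6] T [ 0.18 -0.1  -0.02] w 0.0223 g 58.9 j6 1.85
t 13.61 p [0.5591 0.1249 0.1191] F [ 0.5  1.4 -6.3] T [ 0.16 -0.22 -0.  ] w 0.0222 g 59.0 j6 1.85
t 13.86 p [0.5591 0.1249 0.1226] F [ 0.9  0.3 -6.4] T [ 0.22 -0.18  0.07] w 0.0222 g 59.0 j6 1.85
t 14.11 p [0.5591 0.1249 0.1246] F [ 1.5  0.6 -7.5] T [ 0.18 -0.16  0.04] w 0.0223 g 59.0 j6 1.85
```

```bash
cat >> h.py <<'E'
D=np.array([-.0665,-.9978]); P0=np.array([.5591,.1249])
E
python3 - <<'E'
from h import *
for s in(.005,.02,.045):
    bot.servo_line([*(P0+D*s),.1245],velocity=.05); o=st()
    if abs(o["wrist_force"][1])>12: print("stuck");raise SystemExit
for z in(.121,.119,.117):
    bot.servo_line([*(P0+D*.045),z],velocity=.03); st()
E
```

```text
t 14.36 p [0.5587 0.1194 0.1244] F [ 1.4 -1.5 -6.2] T [-0.08 -0.26  0.1 ] w 0.0221 g 59.1 j6 1.85
t 14.81 p [0.5577 0.1041 0.1245] F [ 0.6 -3.5 -6.4] T [-0.26 -0.21  0.08] w 0.022 g 59.2 j6 1.82
t 15.46 p [0.556  0.0794 0.1245] F [ 0.1 -0.7 -6.6] T [-0.27 -0.13  0.07] w 0.0218 g 59.3 j6 1.78
t 15.72 p [0.5561 0.08   0.1207] F [ 0.2 -2.2 -6.8] T [-0.39 -0.18 -0.03] w 0.0219 g 59.3 j6 1.78
t 15.97 p [0.5561 0.0801 0.1189] F [ 0.1 -1.9 -6.8] T [-0.36 -0.08  0.02] w 0.0224 g 59.3 j6 1.78
t 16.23 p [0.5561 0.08   0.1169] F [ 0.1 -1.5 -5.6] T [-0.33 -0.08 -0.03] w 0.0225 g 59.4 j6 1.78
```

The pin is below ride height and still under spring pull, so it has entered the hole. I'll lower it until it seats.

```bash
python3 - <<'E'
from h import *
for z in(.114,.112,.111,.110,.109,.108):
    bot.servo_line([*(P0+D*.045),z],velocity=.03); o=st()
    if o["wrist_force"][2]>8: break
bot.dwell(.3); st()
out=[]
c=cams.read_camera("side")["frame"][185:265,220:330]; d=cams.read_camera("top")["frame"][160:250,205:345]
np.save("o.npy",0)
a=cv2.resize(c,None,fx=4.5,fy=4.5,interpolation=cv2.INTER_CUBIC);b=cams.read_camera("wrist")["frame"][60:300,240:540]
o=np.zeros((600,795,3),np.uint8);o[:360,:495]=a;o[:240,495:]=b;e=cv2.resize(d,None,fx=2.6,fy=2.6);o[366:600,:364]=e
cv2.imwrite("pics/end.png",o[:,:,::-1])
E
```

```text
t 16.48 p [0.5561 0.0801 0.1139] F [-0.3 -1.8 -5.5] T [-0.23 -0.05  0.04] w 0.022 g 59.5 j6 1.78
t 16.73 p [0.5561 0.0801 0.1119] F [-0.  -0.9 -5.9] T [-0.17 -0.02  0.05] w 0.0222 g 59.5 j6 1.78
t 16.98 p [0.5562 0.08   0.1115] F [-2.8 -1.8  2.4] T [-0.16  0.43  0.02] w 0.0222 g 60.6 j6 1.78
t 17.23 p [0.5563 0.0801 0.1114] F [-5.8 -1.6 13.6] T [-0.25  1.02 -0.04] w 0.0221 g 61.9 j6 1.78
t 17.52 p [0.5563 0.0801 0.1114] F [-6.3 -0.4 14.4] T [-0.18  1.02  0.02] w 0.0226 g 61.9 j6 1.78
```

View pics/end.png

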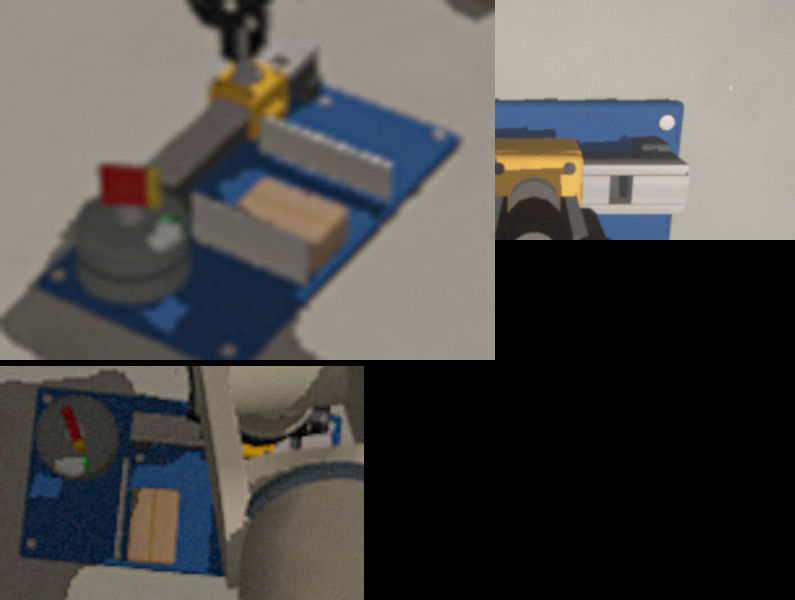

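The section now sits over the next hole, and only the last hole is visible (at (621,188) in the wrist crop). The key is still at the tick and the carton hasn't moved. The knob seated firmly at z 0.1114, the same height as before the lift. I'll ease the push a little and hand in.

```bash
python3 - <<'E'
from h import *
bot.servo_line([*(P0+D*.045),.1106],velocity=.03); bot.dwell(.3); st()
print(bot.hand_in())
E
```

```text
t 18.23 p [0.5563 0.0801 0.1114] F [-4.9 -0.3  9.7] T [-0.2   0.81  0.01] w 0.022 g 60.6 j6 1.78
the job is handed in; nothing more can be done
None
```

The job is handed in at 18 s: the key is wound to its stop at the green tick, the stop section is moved one hole, and the pin is fully home with the knob still gripped; the carton has not moved, and nothing else was touched.

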